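# Refit the tapered hopper on the parts counter

### The job

The hopper of the desktop parts counter was taken off to clear a jam. Lift it by the fin on its lid and put it back, nose down, into the tapered throat of the counter; the drive pin inside has stopped at some odd angle, so feel for it by turning the hopper to and fro until the slots in its nose drop over the pin and the hopper settles upright and fully home in the taper, then let go. Do not force it down, and leave the other things on the counter where they are.

Things in the scene. Friction and masses are not known exactly. Their poses are not given: they have to be found in the camera images.
- hopper: Round closed hopper with a tapered nose, 94 mm across at the lid, 139 mm tall, 0.3 to 0.6 kg, standing upright on its nose. Origin: centre of its underside; z up its axis. The lowest 14 mm are four square lobes (reaching 23 mm from the axis) parted by two crossed slots 13 mm wide, one along the hopper's x, one along its y.
- hopper_cone (a point): On the hopper's axis 14 mm above its underside, where its plain cone begins: 56 mm across here, widening to 84 mm at 60 mm above the underside (0.3 mm of radius per mm of height). Above it a drum 90 mm across and a lid 94 mm across, its top 99 mm above the underside.
- hopper_fin (a point): Middle of the upright grip fin on the hopper's lid, on the axis, 119 mm above the underside. The fin is 60 mm long along the hopper's x, 14 mm thick along its y, 40 mm tall (99 to 139 mm above the underside).
- counter_machine: Desktop parts counter, fixed: grey housing about 180 x 124 mm with its outlet tray, 54 mm tall, a round metal throat in its top, display and keys on the front (-x). Origin: on the throat's axis at the work surface; z up, x to the back. With the hopper fully home, cone in taper, the hopper's origin stands 25 mm above this origin on the same axis; resting on the drive pin, not home, 37 mm.
- throat_rim (a point): Centre of the throat's mouth, on its axis, 70 mm above the work surface. The throat is 74 mm across inside and 86 mm outside here; axes as the machine's.
- throat_floor (a point): Centre of the throat's floor, 24 mm above the work surface, 46 mm below the rim; 46 mm across inside. The throat tapers like the hopper's cone.
- pin_centre (a point): Middle of the fixed, level drive pin across the throat (10 mm thick, 47 mm long, hub 11 mm across), its top 13 mm above the floor. The axes here are the machine's, not the pin's: the pin's direction is not reported; it lies 20 to 70 degrees anticlockwise (from above) of the machine's x. The hopper drops over it only with either slot within about 6 degrees of the pin.
- staples_box: Small box of staples, 47 x 86 x 27 mm, loose, behind the work; origin at the centre of its underside. Leave alone.
- date_stamp: Date stamp with an upright handle, 30 x 52 x 66 mm, loose, behind the work; origin at the centre of its underside. Leave alone.
- clip_tin: Round tin, 64 mm across, 28 mm tall, loose, between the two work places; origin at the centre of its underside. Leave alone.
- padlock: Padlock lying flat, 64 x 42 x 19 mm, loose, behind the work; origin at the centre of its underside. Leave alone.
Not all that is in view belongs to the job. What is shaped like the hopper but red is not meant.

How it is judged:
By the outcome, as a careful person would: the job done as asked, in the order asked, and still so for the second after the job is handed in, with the robot touching nothing.
It also fails if it takes over 48 s, if anything falls off the work surface, if the arm or the gripper's body presses on something with over 40 N, if the wrist force passes 120 N, or if a joint passes its speed limit or range.

### The arm

A 7-joint arm with a two-finger parallel gripper is mounted at the origin on a cart in front of the work surface, level with it; the furniture and walls round the work are solid. World frame = base frame: x ahead of the robot, y to its left, z up, the work surface at z = 0. Lengths are in m, angles in rad, forces in N, time in s.
With the tool pointing down it reaches from about 0.4 to 0.85 m from the base axis. Payload 10.4 kg.
Tool frame: the origin (TCP) lies between the finger pads; the fingertips stand tip_extent ahead of it and the grasp point (between the pads) lies 2 mm behind it (tip_extent is the distance from the TCP to the fingertips, in m); z points along the fingers, y is the direction in which the jaws open and shut (so a half turn about z gives the same grasp; the last joint's range is limited). The gripper opens to 87 mm and grips with 3 to 60 N. Pads are 19 mm wide; open, the fingers measure 117 mm over their backs; the gripper's body (75 mm by 190 mm) begins 51 mm behind the grasp point.
Start: joints at [-1.276, 0.332, -0.065, 1.46, 0.022, 1.35, -0.088], TCP at [0.195, 0.594, 0.218] pointing down, gripper open.
Joint ranges: [-2.6, 2.6], [-0.5, 2.12], [-1.47, 1.34], [0.16, 2.42], [-1.27, 4.41], [0.06, 2.06], [-2.6, 2.6]. Speed limits (rad/s): [2.22, 2.22, 2.79, 2.79, 3.14, 3.14, 3.14].

### API

Orientations are given as a unit quaternion [x, y, z, w].
In Python, from bench import read_state, camera, camera_params, close_job, tip_extent gives the robot as it stands. The module is installed in compiled form; this text tells all that it offers.
- The arm moves only by the tool send_rows, never from a script. Its argument "steps" is a list of rows, each a list of 7 numbers: the turn, a rotation vector about the tool's x, y, z in degrees, then the shift along the tool's x, y, z in m, then the gripper's target within -1 to 1 (shut at 1, half-way at 0, fully open at -1). In form: [[ax, ay, az, x, y, z, jaw], ...]. A call has exactly 10 rows; each row shifts and turns the pose as measured when the row begins, along the tool's axes as they then stand; what a row does not reach is not made up. A row lasts 1/10 s, in which the tool goes at most 50 mm and 8.59 degrees, less where a joint would pass 70% of its speed; a pose out of reach is approached as far as the arm can. A call with a gripper value outside its range is refused whole. The fingers move at their own pace and stop on an object; "force" is the grip in N (left out, the last holds). Time passes only in rows, so rows that do not move let the fingers close, or fill a call up. It gives the time, the measured TCP pose, the force and the opening at its end, in the units of the state.
- read_state(): the state, without advancing time (a new reading comes with each control period).
- camera(name): name is "scene" or "side" or "wrist"; returns (picture, depth): 480x640x3 uint8, blue, green, red; 480x640 float32, m along the optical axis (not along the pixel's ray), 0 where there is no reading.
- camera_params(name): a dict with "camera_matrix" (3x3 intrinsics, pixels), "world_from_camera" (4x4, takes a point from camera to world coordinates). Camera axes: x right, y down, z forward; pixel columns grow to the right and rows downward; lengths in m; the calibration is good to about 2 mm. The wrist camera is an equidistant fisheye: a pixel r from the principal point sees the ray r / f radians off the axis. A picture is of the moment at which its call begins: read the wrist's pose just before it. camera_params takes no time and is no camera call; for the wrist camera it gives the pose at the moment of the call.
- close_job(): hands the job in, once; it reports no verdict.
The state is a dict: "time": time; "joint_positions": joint angles; "joint_vel": joint speeds; "joint_torque": joint torques, N m; "ee_pos": TCP position; "eef_rot": TCP orientation; "ft_force": force on the tool from outside, world axes, zero at the start; "torque": the same for the moment, N m; "width": finger opening in m.
Only numpy, scipy, OpenCV 4.12 (cv2) and the standard library are available. Lean on these libraries where they do the work, as an engineer would, in place of code of your own. Each camera call takes 0.05 s, during which the arm holds its last target.

## Working session

There is one attempt and no reset: what is moved stays moved. The work goes in short steps, Python scripts to look and compute and a tool call to move; the robot and the scene stay as the last step left them, time stands still between calls to the robot, and variables do not carry over. Pictures are saved under pics/ and viewed, and the job is handed in when it is done.

Besides the shell and the picture viewer there is one more tool, called after "Request:" as name([rows], argument=value, ...), one row to a line, values as JSON. send_rows: Moves the arm, as the interface text tells. Its arguments: {"type":"object","properties":{"steps":{"type":"array"},"force":{"type":"number"}},"required":["steps"]}

```bash
mkdir -p pics; ls
python3 - <<'E'
from bench import *
import cv2,numpy as np
s=read_state()
for k in s: print(k,np.round(s[k],4))
print(tip_extent if not callable(tip_extent) else tip_extent())
for n in("scene","side"):
    p,d=camera(n); cv2.imwrite(f"pics/{n}0.png",p); np.save(f"{n}0.npy",d)
    c=camera_params(n); print(n,c)
E
```

```text
pics
time 0.0
joint_positions [-1.2756  0.3329 -0.0647  1.461   0.0216  1.3499 -0.0885]
joint_vel [-0.0014 -0.0007 -0.0006 -0.0003  0.0014 -0.0008 -0.002 ]
joint_torque [-3.00000e-04 -6.23243e+01  2.45000e-02 -3.89903e+01 -6.12000e-02
  3.96000e-02  1.00000e-04]
ee_pos [0.1952 0.5933 0.2168]
eef_rot [ 1.582e-01  9.874e-01 -7.000e-04 -1.000e-04]
ft_force [-0.0768  0.4129  0.1236]
torque [-0.0536  0.0013 -0.0537]
width 0.0868
0.017
scene {'camera_matrix': array([[476.43192567,   0.        , 323.77188357],
       [  0.        , 476.43192567, 239.8301747 ],
       [  0.        ,   0.        ,   1.        ]]), 'world_from_camera': array([[ 0.84313421, -0.3226594 ,  0.43013442,  0.1941324 ],
       [-0.5376561 , -0.49530919,  0.68234502, -0.48781139],
       [-0.0071155 , -0.80657282, -0.59109191,  0.60336881],
       [ 0.        ,  0.        ,  0.        ,  1.        ]])}
side {'camera_matrix': array([[576.09724327,   0.        , 314.4842664 ],
       [  0.        , 576.09724327, 235.39347302],
       [  0.        ,   0.        ,   1.        ]]), 'world_from_camera': array([[ 0.96785869, -0.13672148,  0.21108478,  0.3168037 ],
       [-0.25136016, -0.55332393,  0.79413519, -0.79732957],
       [ 0.00822292, -0.82166895, -0.56990571,  0.75436887],
       [ 0.        ,  0.        ,  0.        ,  1.        ]])}
```

View pics/scene0.png

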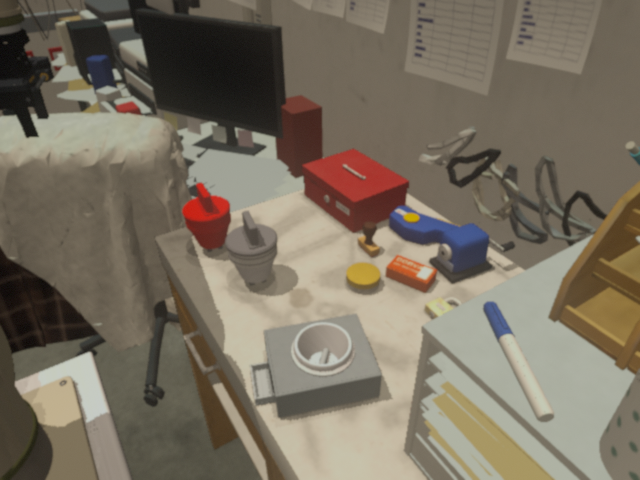

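View pics/side0.png

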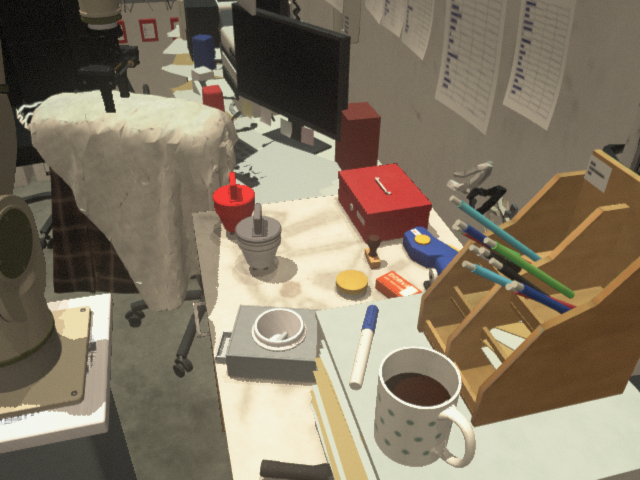

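Candidates: the grey hopper at scene (251,253) / side (258,243), and the red lookalike at scene (208,220) / side (234,205). I choose the grey one. The throat is at scene (322,347) / side (278,328), with the pin partly visible inside. Next I take close crops and measure.

```bash
cat > h.py <<'E'
import numpy as np,cv2
from bench import *
def cloud(n,d):
    c=camera_params(n);K=c["camera_matrix"];T=c["world_from_camera"]
    v,u=np.mgrid[:480,:640]
    P=np.stack([(u-K[0,2])/K[0,0]*d,(v-K[1,2])/K[1,1]*d,d],-1)
    return P@T[:3,:3].T+T[:3,3]
def plane(n,u,v,z):
    c=camera_params(n);K=c["camera_matrix"];T=c["world_from_camera"]
    r=T[:3,:3]@np.array([(u-K[0,2])/K[0,0],(v-K[1,2])/K[1,1],1]);o=T[:3,3]
    return o+r*(z-o[2])/r[2]
def fitc(P):
    A=np.c_[2*P[:,:2],np.ones(len(P))];b=(P[:,:2]**2).sum(1)
    s=np.linalg.lstsq(A,b,rcond=None)[0];return s[:2],np.sqrt(s[2]+s[:2]@s[:2])
E
python3 - <<'E'
from h import *
R={"scene":[(200,200,100,100),(235,300,160,120)],"side":[(215,190,80,90),(210,295,120,90)]}
out=[]
for n in R:
    im=cv2.imread(f"pics/{n}0.png");d=np.load(n+"0.npy");P=cloud(n,d)
    for x,y,w,h in R[n]: out.append(cv2.resize(im[y:y+h,x:x+w],(400,300),interpolation=cv2.INTER_CUBIC))
    def box(x,y,w,h): return P[y:y+h,x:x+w].reshape(-1,3)
    x,y,w,h=R[n][0]
    Q=P[y:y+h,x:x+w]; hsv=cv2.cvtColor(im,cv2.COLOR_BGR2HSV)[y:y+h,x:x+w]
    Q=Q[(hsv[...,1]<90)&(d[y:y+h,x:x+w]>0)]
    f=Q[(Q[:,2]>.108)&(Q[:,2]<.15)]; print(n,"fin",len(f),f.mean(0),f.max(0),f.min(0))
    t=f[f[:,2]>.133]
    if len(t)>5:
        rc=cv2.minAreaRect((t[:,:2]*1000).astype(np.float32));print(len(t),t.mean(0),rc)
    l=Q[(Q[:,2]>.094)&(Q[:,2]<.103)]; print("lid",len(l),l.min(0),l.max(0),cv2.minEnclosingCircle((l[:,:2]*1000).astype(np.float32)))
    Q=box(*R[n][1]); r=Q[(Q[:,2]>.067)&(Q[:,2]<.074)];print("rim",len(r),fitc(r),cv2.minEnclosingCircle((r[:,:2]*1000).astype(np.float32)),r[:,2].mean())
    c=r[:,:2].min(0)/2+r[:,:2].max(0)/2
    p=Q[(np.hypot(*(Q[:,:2]-c).T)<.03)&(Q[:,2]<.05)];print("inside",len(p),np.histogram(p[:,2],bins=8))
cv2.imwrite("pics/c0.png",np.vstack([np.hstack(out[:2]),np.hstack(out[2:])]))
E
```

```text
scene fin 339 [0.45067637 0.16267339 0.13031738] [0.46592855 0.20188292 0.14307722] [0.44217071 0.14040366 0.1080565 ]
183 [0.45274082 0.16819981 0.13898416] ((454.400146484375, 171.93800354003906), (59.881446838378906, 14.449727058410645), 78.40926361083984)
lid 1055 [0.40722314 0.12520804 0.09400571] [0.50164858 0.31397399 0.10298594] ((460.21197509765625, 219.5910186767578), 95.00437927246094)
rim 697 (array([ 0.44244919, -0.0875681 ]), np.float64(0.03961278827471635)) ((442.5467834472656, -86.56538391113281), 44.29630661010742) 0.07007816458649814
inside 732 (array([109, 123,  63,  89, 165,  83,  69,  31]), array([0.0224167 , 0.02575835, 0.02909999, 0.03244164, 0.03578329,
       0.03912493, 0.04246658, 0.04580823, 0.04914987]))
side fin 217 [0.45351244 0.15976252 0.13095308] [0.46776542 0.2006325  0.14256251] [0.44295706 0.13840441 0.10850951]
126 [0.45431603 0.16666684 0.13892502] ((454.7931213378906, 169.34666442871094), (62.377559661865234, 12.30608081817627), 80.20672607421875)
lid 824 [0.40847117 0.12139404 0.09400576] [0.50154605 0.21846514 0.102933  ] ((453.50048828125, 169.79779052734375), 48.672706604003906)
rim 470 (array([ 0.44350248, -0.08897153]), np.float64(0.03948344693738502)) ((443.58160400390625, -88.1246337890625), 43.781272888183594) 0.0699935562815361
inside 392 (array([38, 52, 44, 67, 87, 44, 39, 21]), array([0.02251469, 0.02578443, 0.02905417, 0.0323239 , 0.03559364,
       0.03886338, 0.04213311, 0.04540285, 0.04867259]))
```

View pics/c0.png

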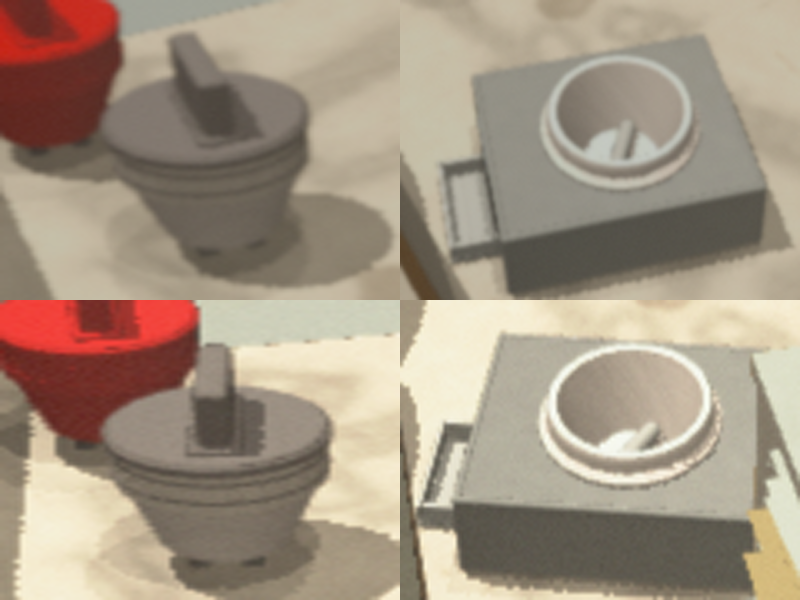

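The grey hopper's crop shows it clear, with no red on it, and the fin runs roughly away from the camera. The fin rect (60x14 mm), its top z of 0.139, and the rim z of 0.070 with 43-44 mm outer radius all match the given sizes. Next are the pin direction, the machine yaw and the neighbours' positions.

Run:
```python
from h import *
cs={}
for n,w in(("scene",(235,300,160,120)),("side",(210,295,120,90))):
    im=cv2.imread(f"pics/{n}0.png");d=np.load(n+"0.npy");P=cloud(n,d)
    x,y,W,H=w;Q=P[y:y+H,x:x+W].reshape(-1,3)
    h=Q[(Q[:,2]>.05)&(Q[:,2]<.058)];print(n,"housing",cv2.minAreaRect((h[:,:2]*1000).astype(np.float32)))
    c=np.array([.443,-.088]);r=np.hypot(*(Q[:,:2]-c).T)
    p=Q[(Q[:,2]>.027)&(Q[:,2]<.041)&(r<.0205+.3*(Q[:,2]-.024))]
    print(len(p),p.mean(0)); q=(p[:,:2]-c)*1000
    pt=p[p[:,2]>.034];q=(pt[:,:2]-c)*1000
    l=cv2.fitLine(q.astype(np.float32),cv2.DIST_HUBER,0,.01,.01).ravel();print("pin ang",np.degrees(np.arctan2(l[1],l[0]))%180,l,len(q),cv2.minAreaRect(q.astype(np.float32)))
    print(np.round(np.c_[q,pt[:,2]*1000][::max(1,len(q)//25)],1).tolist())
# red
im=cv2.imread("pics/scene0.png");d=np.load("scene0.npy");P=cloud("scene",d)
hsv=cv2.cvtColor(im,cv2.COLOR_BGR2HSV);m=(hsv[...,1]>180)&((hsv[...,0]<8)|(hsv[...,0]>172));m[:, 240:]=0;m[:180]=0;m[260:]=0;m[:,:180]=0
r=P[m&(d>0)];print("red",np.percentile(r,[1,50,99],axis=0))
big=cv2.resize(im[325:380,285:360],(750,550),interpolation=cv2.INTER_CUBIC);cv2.imwrite("pics/pin0.png",big)
```

```text
scene housing ((437.83306884765625, -84.45606994628906), (128.0286865234375, 152.7218017578125), 70.95716094970703)
124 [ 0.44696613 -0.0825951   0.03578406]
pin ang 44.112415 [0.71797544 0.6960684  4.0657825  4.5652347 ] 104 ((4.116448402404785, 5.103178024291992), (33.90474319458008, 9.982605934143066), 46.29961395263672)
[[15.1, 18.1, 36.5], [15.1, 15.2, 37.0], [12.4, 13.9, 37.7], [8.3, 16.0, 35.9], [12.6, 11.4, 37.7], [8.1, 12.9, 36.8], [13.7, 10.3, 35.9], [9.1, 8.7, 38.0], [4.6, 10.1, 37.2], [10.1, 7.5, 36.3], [4.1, 6.6, 38.7], [2.0, 8.9, 35.5], [7.0, 5.4, 35.8], [2.0, 3.2, 38.9], [-1.1, 6.9, 34.9], [2.9, 1.9, 37.3], [-2.0, 2.5, 37.7], [3.2, -0.4, 37.2], [-1.6, 0.4, 37.3], [4.2, -1.7, 35.6], [-3.3, -2.3, 38.9], [3.5, -2.8, 34.9], [-4.1, -3.5, 38.3], [-7.8, -1.0, 35.9], [-2.0, -5.9, 37.1], [-7.7, -6.5, 39.2]]
side housing ((436.58062744140625, -85.41372680664062), (129.10145568847656, 149.20018005371094), 71.05977630615234)
69 [ 0.44995484 -0.08057549  0.03565191]
pin ang 38.67276 [0.7807275 0.6248716 8.103028  6.1084146] 56 ((7.164843559265137, 7.126090049743652), (29.874095916748047, 10.370019912719727), 39.227909088134766)
[[18.5, 16.9, 40.8], [10.9, 15.2, 36.8], [13.9, 12.5, 38.7], [17.7, 13.8, 36.6], [10.2, 11.9, 37.7], [14.0, 13.4, 35.4], [17.4, 12.2, 35.8], [9.3, 7.7, 39.5], [12.7, 6.9, 39.5], [17.0, 10.4, 35.1], [5.5, 6.4, 39.2], [9.1, 6.9, 37.9], [12.6, 6.7, 37.3], [16.4, 8.0, 35.1], [6.8, 4.5, 38.3], [12.6, 6.8, 34.8], [1.6, 5.1, 36.7], [4.9, 3.7, 37.2], [8.6, 4.7, 35.3], [-2.1, 4.3, 35.8], [1.1, 3.0, 36.4], [4.1, 0.0, 38.5], [8.2, 2.8, 34.8], [-1.3, -0.4, 37.8], [2.0, -1.8, 38.3], [7.8, 0.9, 34.3], [-3.6, -3.3, 38.8], [1.9, -2.0, 36.1]]
red [[0.38020646 0.27078722 0.07231372]
 [0.41582675 0.30296781 0.1002863 ]
 [0.46355938 0.35038882 0.14158656]]
```

View pics/pin0.png

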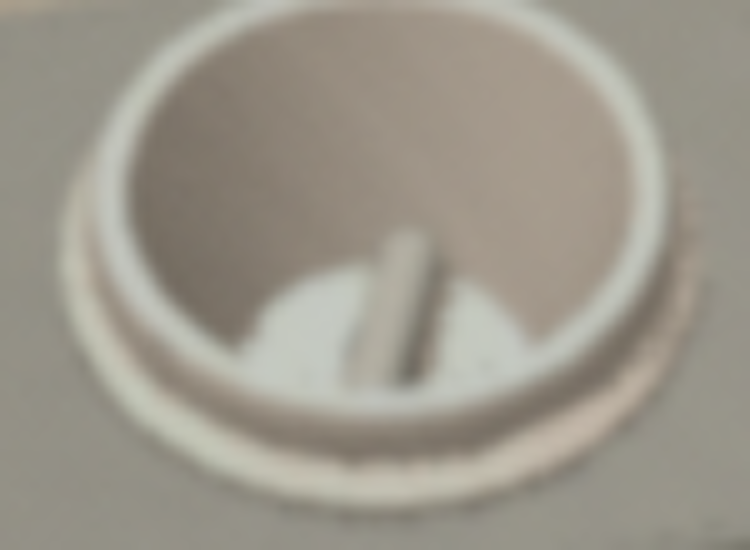

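The pin reads about 44° (scene) and 39-41° (side) in world yaw, but the side view's line is biased by the pin's flank. I take about 43°. The hopper is at (0.454, 0.170) with its fin at about 79.5°, and the throat is at (0.443, -0.088). Planning the approach.

```bash
cat >> h.py <<'E'
from scipy.spatial.transform import Rotation as Ro
def plan(p1,yawy,N,jaw,level=True):
    """rows from the present pose to p1 with tool y at world yaw yawy (deg), tool down"""
    s=read_state();p=np.array(s["ee_pos"]);R=Ro.from_quat(s["eef_rot"])
    a=np.radians(yawy);y=np.array([np.cos(a),np.sin(a),0]);z=np.array([0,0,-1.]);x=np.cross(y,z)
    R1=Ro.from_matrix(np.c_[x,y,z]);w=(R.inv()*R1).as_rotvec();dp=(np.array(p1)-p)/N
    rows=[]
    for i in range(N):
        t=R.inv().apply(dp);R=R*Ro.from_rotvec(w/N)
        rows.append([*(np.round(np.degrees(w/N),2)),*(np.round(t,4)),jaw])
    print("t",s["time"],"pos",p.round(4),"rot total",np.degrees(w).round(2),"yawy",yaw())
    for i in range(0,N,10): print([[float(v) for v in r] for r in rows[i:i+10]])
def yaw():
    s=read_state();m=Ro.from_quat(s["eef_rot"]).as_matrix();return round(float(np.degrees(np.arctan2(m[1,1],m[0,1]))),2)
E
python3 - <<'E'
from h import *
for a,b in(((322.8,363.5),(325.5,348.5)),):
    A=plane("scene",*a,.037);B=plane("scene",*b,.037);print(A,B,np.degrees(np.arctan2(*(B-A)[[1,0]])))
plan([.4545,.1705,.2],-10.5,20,-1)
E
```

```text
[ 0.43800315 -0.09520139  0.037     ] [ 0.45689488 -0.07319025  0.037     ] 49.3611666472555
t 0.1 pos [0.1952 0.5934 0.2169] rot total [-6.000e-02  6.000e-02  8.229e+01] yawy 71.79
[[-0.0, 0.0, 4.11, -0.0189, -0.016, 0.0009, -1.0], [-0.0, 0.0, 4.11, -0.02, -0.0146, 0.0009, -1.0], [-0.0, 0.0, 4.11, -0.021, -0.0132, 0.0009, -1.0], [-0.0, 0.0, 4.11, -0.0219, -0.0116, 0.0009, -1.0], [-0.0, 0.0, 4.11, -0.0227, -0.01, 0.0009, -1.0], [-0.0, 0.0, 4.11, -0.0233, -0.0084, 0.0009, -1.0], [-0.0, 0.0, 4.11, -0.0239, -0.0067, 0.0009, -1.0], [-0.0, 0.0, 4.11, -0.0243, -0.0049, 0.0009, -1.0], [-0.0, 0.0, 4.11, -0.0246, -0.0032, 0.0009, -1.0], [-0.0, 0.0, 4.11, -0.0248, -0.0014, 0.0009, -1.0]]
[[-0.0, 0.0, 4.11, -0.0248, 0.0004, 0.0009, -1.0], [-0.0, 0.0, 4.11, -0.0247, 0.0022, 0.0009, -1.0], [-0.0, 0.0, 4.11, -0.0245, 0.0039, 0.0009, -1.0], [-0.0, 0.0, 4.11, -0.0241, 0.0057, 0.0009, -1.0], [-0.0, 0.0, 4.11, -0.0237, 0.0074, 0.0008, -1.0], [-0.0, 0.0, 4.11, -0.0231, 0.0091, 0.0008, -1.0], [-0.0, 0.0, 4.11, -0.0224, 0.0107, 0.0008, -1.0], [-0.0, 0.0, 4.11, -0.0215, 0.0123, 0.0008, -1.0], [-0.0, 0.0, 4.11, -0.0206, 0.0138, 0.0008, -1.0], [-0.0, 0.0, 4.11, -0.0196, 0.0152, 0.0008, -1.0]]
```

Request:
send_rows([
  [0,0,4.1,-0.019,-0.016,0,-1],
  [0,0,4.1,-0.02,-0.015,0,-1],
  [0,0,4.1,-0.021,-0.013,0,-1],
  [0,0,4.1,-0.022,-0.012,0,-1],
  [0,0,4.1,-0.023,-0.01,0,-1],
  [0,0,4.1,-0.023,-0.008,0,-1],
  [0,0,4.1,-0.024,-0.007,0,-1],
  [0,0,4.1,-0.024,-0.005,0,-1],
  [0,0,4.1,-0.025,-0.003,0,-1],
  [0,0,4.1,-0.025,-0.001,0,-1],
], force=30)

```text
time: 1.1
ee_pos: [0.3243, 0.3722, 0.2126]
eef_rot: [0.504, 0.864, -0.005, -0.0]
ft_force: [0.8, 0.1, -0.2]
width: 0.0868
```

Request:
send_rows([
  [0,0,4.1,-0.025,0,0,-1],
  [0,0,4.1,-0.025,0.002,0,-1],
  [0,0,4.1,-0.025,0.004,0,-1],
  [0,0,4.1,-0.024,0.006,0,-1],
  [0,0,4.1,-0.024,0.007,0,-1],
  [0,0,4.1,-0.023,0.009,0,-1],
  [0,0,4.1,-0.022,0.011,0,-1],
  [0,0,4.1,-0.021,0.012,0,-1],
  [0,0,4.1,-0.021,0.014,0,-1],
  [0,0,4.1,-0.02,0.015,0,-1],
])

```text
time: 2.1
ee_pos: [0.4535, 0.134, 0.2139]
eef_rot: [0.794, 0.608, -0.004, 0.001]
ft_force: [0.1, 0.0, 0.6]
width: 0.087
```

Run:
```python
from h import *
plan([.4545,.1705,.2],-10.5,5,-1)
T=camera_params("wrist");p,d=camera("wrist");cv2.imwrite("pics/w1.png",p);np.save("w1.npy",d);print(T)
```

```text
t 2.1 pos [0.4535 0.134  0.2139] rot total [-0.18  0.46 -4.64] yawy -15.15
[[-0.04, 0.09, -0.93, 0.0071, -0.0017, 0.0027, -1.0], [-0.04, 0.09, -0.93, 0.0071, -0.0016, 0.0027, -1.0], [-0.04, 0.09, -0.93, 0.0072, -0.0015, 0.0027, -1.0], [-0.04, 0.09, -0.93, 0.0072, -0.0014, 0.0028, -1.0], [-0.04, 0.09, -0.93, 0.0072, -0.0012, 0.0028, -1.0]]
{'camera_matrix': array([[371.64829954,   0.        , 323.39373447],
       [  0.        , 371.64829954, 238.88052756],
       [  0.        ,   0.        ,   1.        ]]), 'world_from_camera': array([[ 0.96497182, -0.24917822, -0.08209512,  0.47513812],
       [-0.26234522, -0.9189778 , -0.29437186,  0.21496878],
       [-0.00209253,  0.30559781, -0.95215839,  0.37907042],
       [ 0.        ,  0.        ,  0.        ,  1.        ]])}
```

View pics/w1.png

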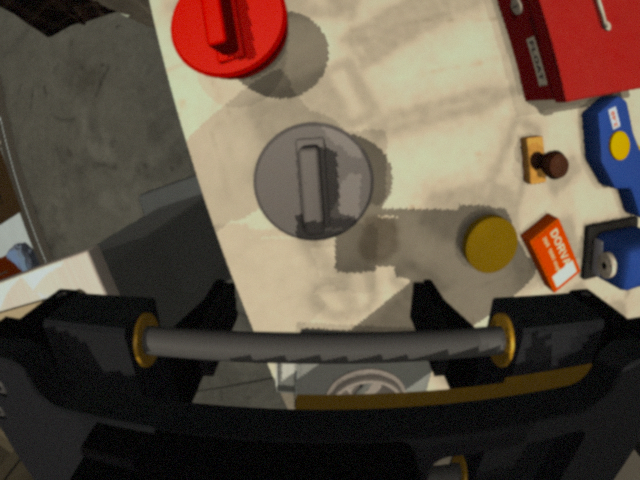

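The wrist view shows the grey hopper at (313,182), the red one at (230,30), the tin at (490,243) and the throat at the lower edge near (368,385). I cross-check the fin with this view.

```bash
cat >> h.py <<'E'
def wcloud(d,K,T):
    v,u=np.mgrid[:480,:640].astype(float);x=(u-K[0,2])/K[0,0];y=(v-K[1,2])/K[1,1];r=np.hypot(x,y)+1e-9
    k=np.tan(r)/r
    P=np.stack([x*k*d,y*k*d,d],-1);return P@T[:3,:3].T+T[:3,3]
E
python3 - <<'E'
from h import *
d=np.load("w1.npy");c=camera_params("wrist");P=wcloud(d,c["camera_matrix"],c["world_from_camera"])
print(P[230,560],P[75,120+260])
Q=P[110:245,245:385].reshape(-1,3)
t=Q[(Q[:,2]>.132)&(Q[:,2]<.15)];print(len(t),t.mean(0),cv2.minAreaRect((t[:,:2]*1000).astype(np.float32)))
l=Q[(Q[:,2]>.093)&(Q[:,2]<.105)];print(cv2.minEnclosingCircle((l[:,:2]*1000).astype(np.float32)),l[:,2].mean())
plan([.454,.170,.121],-10.5,10,-1)
E
```

```text
[0.70980447 0.03838302 0.02750876] [ 0.54592283  0.24399881 -0.0016023 ]
1830 [0.45755891 0.17009131 0.1374781 ] ((457.22039794921875, 169.1864776611328), (59.67537307739258, 14.117265701293945), 77.89889526367188)
((456.9522399902344, 168.80970764160156), 47.36007308959961) 0.09794974394404692
t 2.15 pos [0.4553 0.1296 0.214 ] rot total [-0.11  0.52 -5.21] yawy -15.71
[[-0.01, 0.05, -0.52, 0.0039, -0.0012, 0.0093, -1.0], [-0.01, 0.05, -0.52, 0.0039, -0.0012, 0.0093, -1.0], [-0.01, 0.05, -0.52, 0.0039, -0.0011, 0.0093, -1.0], [-0.01, 0.05, -0.52, 0.004, -0.0011, 0.0093, -1.0], [-0.01, 0.05, -0.52, 0.004, -0.0011, 0.0093, -1.0], [-0.01, 0.05, -0.52, 0.004, -0.001, 0.0093, -1.0], [-0.01, 0.05, -0.52, 0.004, -0.001, 0.0093, -1.0], [-0.01, 0.05, -0.52, 0.004, -0.001, 0.0093, -1.0], [-0.01, 0.05, -0.52, 0.004, -0.0009, 0.0093, -1.0], [-0.01, 0.05, -0.52, 0.004, -0.0009, 0.0093, -1.0]]
```

Request:
send_rows([
  [0,0.1,-0.9,0.008,-0.002,0.006,-1],
  [0,0.1,-0.9,0.008,-0.002,0.006,-1],
  [0,0.1,-0.9,0.008,-0.002,0.006,-1],
  [0,0.1,-0.9,0.008,-0.002,0.006,-1],
  [0,0.1,-0.9,0.008,-0.002,0.006,-1],
  [0,0,0,0,0,0,-1],
  [0,0,0,0,0,0,-1],
  [0,0,0,0,0,0,-1],
  [0,0,0,0,0,0,-1],
  [0,0,0,0,0,0,-1],
])

```text
time: 3.15
ee_pos: [0.4551, 0.1738, 0.1805]
eef_rot: [0.771, 0.636, -0.001, -0.001]
ft_force: [-0.7, -0.1, 0.7]
width: 0.0865
```

Run:
```python
from h import *
T=camera_params("wrist");p,d=camera("wrist");cv2.imwrite("pics/w2.png",p)
P=wcloud(d,T["camera_matrix"],T["world_from_camera"])
hsv=cv2.cvtColor(p,cv2.COLOR_BGR2HSV);m=(hsv[...,1]<90)&(d>0)
Q=P[m]; Q=Q[np.hypot(Q[:,0]-.455,Q[:,1]-.17)<.06]
t=Q[(Q[:,2]>.132)&(Q[:,2]<.15)];print(len(t),t.mean(0),cv2.minAreaRect((t[:,:2]*1000).astype(np.float32)))
l=Q[(Q[:,2]>.093)&(Q[:,2]<.105)];print(cv2.minEnclosingCircle((l[:,:2]*1000).astype(np.float32)),l[:,2].mean())
plan([.4555,.170,.121],-11.2,8,-1)
```

```text
2114 [0.45510609 0.17576509 0.13732518] ((454.8885803222656, 173.908447265625), (60.305267333984375, 14.005013465881348), 78.54729461669922)
((454.7039489746094, 173.3750762939453), 47.319854736328125) 0.09786939990880081
t 3.2 pos [0.4551 0.1738 0.1806] rot total [-0.17  0.03  0.22] yawy -10.98
[[-0.02, 0.0, 0.03, -0.0004, 0.0002, 0.0074, -1.0], [-0.02, 0.0, 0.03, -0.0004, 0.0002, 0.0074, -1.0], [-0.02, 0.0, 0.03, -0.0004, 0.0001, 0.0074, -1.0], [-0.02, 0.0, 0.03, -0.0005, 0.0001, 0.0074, -1.0], [-0.02, 0.0, 0.03, -0.0005, 0.0001, 0.0074, -1.0], [-0.02, 0.0, 0.03, -0.0005, 0.0001, 0.0074, -1.0], [-0.02, 0.0, 0.03, -0.0005, 0.0001, 0.0074, -1.0], [-0.02, 0.0, 0.03, -0.0005, 0.0001, 0.0074, -1.0]]
```

Request:
send_rows([
  [0,0,0,-0.001,0,0.008,-1],
  [0,0,0,-0.001,0,0.008,-1],
  [0,0,0,0,0,0.008,-1],
  [0,0,0,0,0,0.008,-1],
  [0,0,0,0,0,0.008,-1],
  [0,0,0,0,0,0.006,-1],
  [0,0,0,0,0,0.005,-1],
  [0,0,0,0,0,0.002,-1],
  [0,0,0,0,0,0.001,-1],
  [0,0,0,0,0,0,-1],
])

```text
time: 4.2
ee_pos: [0.4542, 0.1709, 0.1211]
eef_rot: [0.772, 0.636, -0.002, -0.001]
ft_force: [0.6, 0.5, 0.0]
width: 0.0876
```

Request:
send_rows([
  [0,0,0,0,0,0,1],
  [0,0,0,0,0,0,1],
  [0,0,0,0,0,0,1],
  [0,0,0,0,0,0,1],
  [0,0,0,0,0,0,1],
  [0,0,0,0,0,0,1],
  [0,0,0,0,0,0,1],
  [0,0,0,0,0,0,1],
  [0,0,0,0,0,0,1],
  [0,0,0,0,0,0,1],
], force=35)

```text
time: 5.2
ee_pos: [0.4548, 0.1713, 0.1221]
eef_rot: [0.772, 0.636, -0.001, -0.001]
ft_force: [0.0, -0.5, -0.8]
width: 0.0152
```

Run:
```python
from h import *
s=read_state();print(s["time"],s["ee_pos"],yaw(),s["width"],s["ft_force"],s["torque"])
```

```text
5.2 [0.45482972 0.17131045 0.12208546] -11.03 0.015152170765412485 [ 0.02580704 -0.51453565 -0.75565287] [-0.09275088  0.04323462 -0.01773762]
```

Request:
send_rows([
  [0,0,0,0,0,-0.004,1],
  [0,0,0,0,0,-0.008,1],
  [0,0,0,0,0,-0.012,1],
  [0,0,0,0,0,-0.016,1],
  [0,0,0,0,0,-0.016,1],
  [0,0,0,0,0,-0.016,1],
  [0,0,0,0,0,-0.014,1],
  [0,0,0,0,0,-0.01,1],
  [0,0,0,0,0,-0.005,1],
  [0,0,0,0,0,0,1],
])

```text
time: 6.2
ee_pos: [0.4543, 0.1704, 0.232]
eef_rot: [0.772, 0.636, -0.001, -0.001]
ft_force: [0.6, -0.1, -3.9]
width: 0.0141
```

Run:
```python
from h import *
s=read_state();print(s["width"],s["ft_force"])
plan([.443,-.088,.225],-47,18,1)
```

```text
0.014089616467496197 [ 0.58166005 -0.11874483 -3.87050334]
t 6.2 pos [0.4543 0.1704 0.232 ] rot total [-0.15  0.06 35.92] yawy -11.08
[[-0.01, 0.0, 2.0, -0.0142, 0.0021, 0.0004, 1.0], [-0.01, 0.0, 2.0, -0.0141, 0.0026, 0.0004, 1.0], [-0.01, 0.0, 2.0, -0.014, 0.0031, 0.0004, 1.0], [-0.01, 0.0, 2.0, -0.0139, 0.0036, 0.0004, 1.0], [-0.01, 0.0, 2.0, -0.0138, 0.0041, 0.0004, 1.0], [-0.01, 0.0, 2.0, -0.0136, 0.0046, 0.0004, 1.0], [-0.01, 0.0, 2.0, -0.0135, 0.005, 0.0004, 1.0], [-0.01, 0.0, 2.0, -0.0133, 0.0055, 0.0004, 1.0], [-0.01, 0.0, 2.0, -0.0131, 0.006, 0.0004, 1.0], [-0.01, 0.0, 2.0, -0.0129, 0.0064, 0.0004, 1.0]]
[[-0.01, 0.0, 2.0, -0.0126, 0.0069, 0.0004, 1.0], [-0.01, 0.0, 2.0, -0.0124, 0.0073, 0.0004, 1.0], [-0.01, 0.0, 2.0, -0.0121, 0.0077, 0.0004, 1.0], [-0.01, 0.0, 2.0, -0.0118, 0.0081, 0.0004, 1.0], [-0.01, 0.0, 2.0, -0.0115, 0.0086, 0.0004, 1.0], [-0.01, 0.0, 2.0, -0.0112, 0.0089, 0.0004, 1.0], [-0.01, 0.0, 2.0, -0.0109, 0.0093, 0.0004, 1.0], [-0.01, 0.0, 2.0, -0.0106, 0.0097, 0.0004, 1.0]]
```

Request:
send_rows([
  [0,0,2,-0.008,0.001,0,1],
  [0,0,2,-0.014,0.003,0,1],
  [0,0,2,-0.014,0.003,0,1],
  [0,0,2,-0.014,0.004,0,1],
  [0,0,2,-0.014,0.004,0,1],
  [0,0,2,-0.014,0.005,0,1],
  [0,0,2,-0.013,0.005,0,1],
  [0,0,2,-0.013,0.006,0,1],
  [0,0,2,-0.013,0.006,0,1],
  [0,0,2,-0.013,0.006,0,1],
])

```text
time: 7.2
ee_pos: [0.445, 0.0199, 0.2299]
eef_rot: [0.878, 0.478, -0.003, -0.001]
ft_force: [-1.2, 0.5, -3.6]
width: 0.0134
```

Request:
send_rows([
  [0,0,2,-0.013,0.007,0,1],
  [0,0,2,-0.012,0.007,0,1],
  [0,0,2,-0.012,0.008,0,1],
  [0,0,2,-0.011,0.008,0,1],
  [0,0,1,-0.009,0.007,0,1],
  [0,0,1,-0.006,0.005,0,1],
  [0,0,0,-0.003,0.002,0,1],
  [0,0,0,0,0,0,1],
  [0,0,0,0,0,0,1],
  [0,0,0,0,0,0,1],
])

```text
time: 8.2
ee_pos: [0.4385, -0.0676, 0.2302]
eef_rot: [0.92, 0.391, -0.003, -0.001]
ft_force: [0.3, -0.3, -3.5]
width: 0.0135
```

Run:
```python
from h import *
s=read_state();print(s["width"],s["ft_force"],s["joint_positions"])
for n in("scene","side"):
    p,d=camera(n); cv2.imwrite(f"pics/{n}3.png",p)
    P=cloud(n,d);hsv=cv2.cvtColor(p,cv2.COLOR_BGR2HSV);e=np.array(s["ee_pos"])
    # cone/drum silhouette points: take height bands, fit circle
    Q=P[(d>0)];Q=Q[np.hypot(Q[:,0]-e[0],Q[:,1]-e[1])<.055]; zb=e[2]-.122
    for a,b in((.015,.03),(.03,.045),(.045,.058),(.065,.085)):
        q=Q[(Q[:,2]>zb+a)&(Q[:,2]<zb+b)];print(n,a,len(q),*(fitc(q) if len(q)>20 else()))
    # rim again
plan([.443,-.088,.195],-47,10,1)
a=cv2.imread("pics/scene3.png")[150:450,200:500];b=cv2.imread("pics/side3.png")[150:420,180:450]
cv2.imwrite("pics/c3.png",np.hstack([cv2.resize(a,(400,400)),cv2.resize(b,(400,400))]))
```

```text
0.013523615580824506 [ 0.29306988 -0.33861671 -3.50459114] [-0.59000493 -0.12913305  0.59694364  1.91394904  0.07564724  1.34090041
 -0.78201515]
scene 0.015 182 [ 0.43735914 -0.06857324] 0.02775840169851956
scene 0.03 224 [ 0.4374594  -0.06848209] 0.03246929490607694
scene 0.045 227 [ 0.43773265 -0.06814095] 0.03684755093081131
scene 0.065 718 [ 0.43899675 -0.06621257] 0.044832525994798034
side 0.015 154 [ 0.43906961 -0.06919502] 0.0283604351637437
side 0.03 189 [ 0.43918909 -0.06854574] 0.0333213407201345
side 0.045 190 [ 0.43930164 -0.06856125] 0.03741274822766803
side 0.065 525 [ 0.43956077 -0.06718929] 0.044538891185160336
t 8.3 pos [ 0.4385 -0.0676  0.2302] rot total [-0.18  0.28  3.03] yawy -43.97
[[-0.02, 0.03, 0.3, -0.0011, 0.0018, 0.0035, 1.0], [-0.02, 0.03, 0.3, -0.0011, 0.0018, 0.0035, 1.0], [-0.02, 0.03, 0.3, -0.0011, 0.0018, 0.0035, 1.0], [-0.02, 0.03, 0.3, -0.0011, 0.0018, 0.0035, 1.0], [-0.02, 0.03, 0.3, -0.0011, 0.0018, 0.0035, 1.0], [-0.02, 0.03, 0.3, -0.0011, 0.0018, 0.0035, 1.0], [-0.02, 0.03, 0.3, -0.0011, 0.0018, 0.0035, 1.0], [-0.02, 0.03, 0.3, -0.0011, 0.0018, 0.0035, 1.0], [-0.02, 0.03, 0.3, -0.0011, 0.0018, 0.0035, 1.0], [-0.02, 0.03, 0.3, -0.0011, 0.0018, 0.0035, 1.0]]
```

View pics/c3.png

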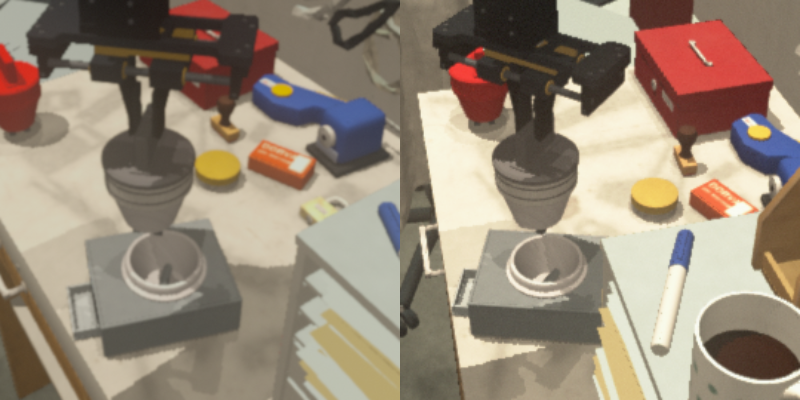

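The hopper hangs upright above the machine, its axis within 1-2 mm of the TCP in both views, and the pin is visible in the throat. Correcting with the hopper-to-TCP bias in each view, the throat axis in TCP coordinates is (0.4432, -0.0868).

Request:
send_rows([
  [0,0,0.4,-0.002,0.004,0,1],
  [0,0,0.4,-0.003,0.004,0.002,1],
  [0,0,0.4,-0.003,0.004,0.004,1],
  [0,0,0.4,-0.002,0.004,0.005,1],
  [0,0,0.2,-0.001,0.002,0.006,1],
  [0,0,0,0,0,0.006,1],
  [0,0,0,0,0,0.006,1],
  [0,0,0,0,0,0.003,1],
  [0,0,0,0,0,0,1],
  [0,0,0,0,0,0,1],
])

```text
time: 9.3
ee_pos: [0.4434, -0.0895, 0.1945]
eef_rot: [0.927, 0.376, -0.004, -0.001]
ft_force: [-0.2, 0.6, -4.0]
width: 0.0133
```

Run:
```python
from h import *
s=read_state();print(s["ft_force"],s["torque"])
plan([.4432,-.0868,.186],-46,5,1)
```

```text
[-0.18279385  0.60441005 -3.97504031] [-0.11995215  0.0442894  -0.03208604]
t 9.3 pos [ 0.4434 -0.0895  0.1945] rot total [-0.22  0.36  0.12] yawy -45.88
[[-0.04, 0.07, 0.02, 0.0004, -0.0004, 0.0017, 1.0], [-0.04, 0.07, 0.02, 0.0004, -0.0004, 0.0017, 1.0], [-0.04, 0.07, 0.02, 0.0004, -0.0004, 0.0017, 1.0], [-0.04, 0.07, 0.02, 0.0004, -0.0004, 0.0017, 1.0], [-0.04, 0.07, 0.02, 0.0004, -0.0004, 0.0017, 1.0]]
```

Request:
send_rows([
  [-0.1,0.1,0,0.001,-0.001,0.002,1],
  [-0.1,0.1,0,0.001,-0.001,0.004,1],
  [0,0.1,0,0,0,0.004,1],
  [0,0,0,0,0,0.004,1],
  [0,0,0,0,0,0.004,1],
  [0,0,0,0,0,0.004,1],
  [0,0,0,0,0,0.003,1],
  [0,0,0,0,0,0.002,1],
  [0,0,0,0,0,0,1],
  [0,0,0,0,0,0,1],
])

```text
time: 10.3
ee_pos: [0.4436, -0.0862, 0.1654]
eef_rot: [0.927, 0.376, 0.0, 0.0]
ft_force: [0.2, 0.7, -2.3]
width: 0.0137
```

Run:
```python
from h import *
s=read_state();print(s["ft_force"],s["torque"])
plan([.4432,-.0868,.16],-46,5,1)
```

```text
[ 0.19990022  0.673368   -2.31947227] [-0.04845164  0.11723007 -0.00585822]
t 10.3 pos [ 0.4436 -0.0862  0.1654] rot total [0.02 0.   0.15] yawy -45.85
[[0.0, 0.0, 0.03, -0.0001, 0.0, 0.0011, 1.0], [0.0, 0.0, 0.03, -0.0001, 0.0, 0.0011, 1.0], [0.0, 0.0, 0.03, -0.0001, 0.0, 0.0011, 1.0], [0.0, 0.0, 0.03, -0.0001, 0.0, 0.0011, 1.0], [0.0, 0.0, 0.03, -0.0001, 0.0, 0.0011, 1.0]]
```

Request:
send_rows([
  [0,0,0,0,0,0.001,1],
  [0,0,0,0,0,0.001,1],
  [0,0,0,0,0,0.001,1],
  [0,0,0,0,0,0.001,1],
  [0,0,0,0,0,0.001,1],
  [0,0,0,0,0,0.001,1],
  [0,0,0,0,0,0.001,1],
  [0,0,0,0,0,0.001,1],
  [0,0,0,0,0,0.001,1],
  [0,0,0,0,0,0,1],
])

```text
time: 11.3
ee_pos: [0.4439, -0.0862, 0.156]
eef_rot: [0.927, 0.376, 0.0, 0.0]
ft_force: [-0.9, 0.2, -2.6]
width: 0.0135
```

Run:
```python
from h import *
s=read_state();print(s["ft_force"],s["torque"])
plan([.4432,-.0868,.15],-46,5,1)
```

```text
[-0.85898929  0.21558432 -2.55912825] [-0.11966413  0.14119792 -0.02213237]
t 11.3 pos [ 0.4439 -0.0862  0.156 ] rot total [ 0.04 -0.03  0.16] yawy -45.84
[[0.01, -0.01, 0.03, -0.0002, -0.0, 0.0012, 1.0], [0.01, -0.01, 0.03, -0.0002, -0.0, 0.0012, 1.0], [0.01, -0.01, 0.03, -0.0002, -0.0, 0.0012, 1.0], [0.01, -0.01, 0.03, -0.0002, -0.0, 0.0012, 1.0], [0.01, -0.01, 0.03, -0.0002, -0.0, 0.0012, 1.0]]
```

Request:
send_rows([
  [0,0,0,0,0,0.001,1],
  [0,0,0,0,0,0.001,1],
  [0,0,0,0,0,0.001,1],
  [0,0,0,0,0,0.001,1],
  [0,0,0,0,0,0.001,1],
  [0,0,0,0,0,0.001,1],
  [0,0,0,0,0,0,1],
  [0,0,0,0,0,0,1],
  [0,0,0,0,0,0,1],
  [0,0,0,0,0,0,1],
])

```text
time: 12.3
ee_pos: [0.4434, -0.0868, 0.1495]
eef_rot: [0.927, 0.376, -0.0, 0.0]
ft_force: [-1.1, -0.9, -1.3]
width: 0.0135
```

Run:
```python
from h import *
s=read_state();print(s["ft_force"],s["torque"])
plan([.4432,-.0868,.147],-46,5,1)
```

```text
[-1.05743468 -0.85963753 -1.30989343] [-0.32661374  0.38338779  0.05228114]
t 12.3 pos [ 0.4434 -0.0868  0.1495] rot total [0.03 0.04 0.13] yawy -45.87
[[0.01, 0.01, 0.03, -0.0, -0.0, 0.0005, 1.0], [0.01, 0.01, 0.03, -0.0, -0.0, 0.0005, 1.0], [0.01, 0.01, 0.03, -0.0, -0.0, 0.0005, 1.0], [0.01, 0.01, 0.03, -0.0, -0.0, 0.0005, 1.0], [0.01, 0.01, 0.03, -0.0, -0.0, 0.0005, 1.0]]
```

No contact at the pin height (0.159) on the way down, so a slot appears to have gone over the pin. I finish the descent gently with a small to-and-fro turn, which also centres the slot.

Request:
send_rows([
  [0,0,1,0,0,0.0005,1],
  [0,0,1,0,0,0.0005,1],
  [0,0,-1,0,0,0.0005,1],
  [0,0,-1,0,0,0.0005,1],
  [0,0,-1,0,0,0.0005,1],
  [0,0,-1,0,0,0.0005,1],
  [0,0,1,0,0,0.0005,1],
  [0,0,1,0,0,0.0005,1],
  [0,0,0,0,0,0.0005,1],
  [0,0,0,0,0,0,1],
])

```text
time: 13.3
ee_pos: [0.4434, -0.0873, 0.1469]
eef_rot: [0.926, 0.378, -0.0, 0.0]
ft_force: [-3.5, -1.0, -0.5]
width: 0.0137
```

Run:
```python
from h import *
s=read_state();print(s["ft_force"],s["torque"],s["width"])
plan([.4432,-.0868,.147],-46,5,1)
for n in("scene","side"):
    p,d=camera(n); cv2.imwrite(f"pics/{n}4.png",p)
    P=cloud(n,d);Q=P[d>0];Q=Q[np.hypot(Q[:,0]-.443,Q[:,1]+.087)<.05]
    l=Q[(Q[:,2]>.105)&(Q[:,2]<.135)];h=np.histogram(l[:,2],bins=np.arange(.105,.136,.002));print(n,h[0])
a=cv2.imread("pics/scene4.png")[210:430,220:440];b=cv2.imread("pics/side4.png")[200:400,180:380]
cv2.imwrite("pics/c4.png",np.hstack([cv2.resize(a,(400,400)),cv2.resize(b,(400,400))]))
```

```text
[-3.54265652 -0.99756387 -0.45760545] [-0.41512497  1.02462879  0.45830522] 0.013653995543318849
t 13.3 pos [ 0.4434 -0.0873  0.1469] rot total [0.   0.05 0.42] yawy -45.58
[[0.0, 0.01, 0.08, 0.0, -0.0001, -0.0, 1.0], [0.0, 0.01, 0.08, 0.0, -0.0001, -0.0, 1.0], [0.0, 0.01, 0.08, 0.0, -0.0001, -0.0, 1.0], [0.0, 0.01, 0.08, 0.0, -0.0001, -0.0, 1.0], [0.0, 0.01, 0.08, 0.0, -0.0001, -0.0, 1.0]]
scene [  60   50   62   70   39   14   45   78  178 1087  585  114   24   15
   20]
side [ 46  31  50  58  26  22  40  73 172 576 367  83  31  25  31]
```

View pics/c4.png

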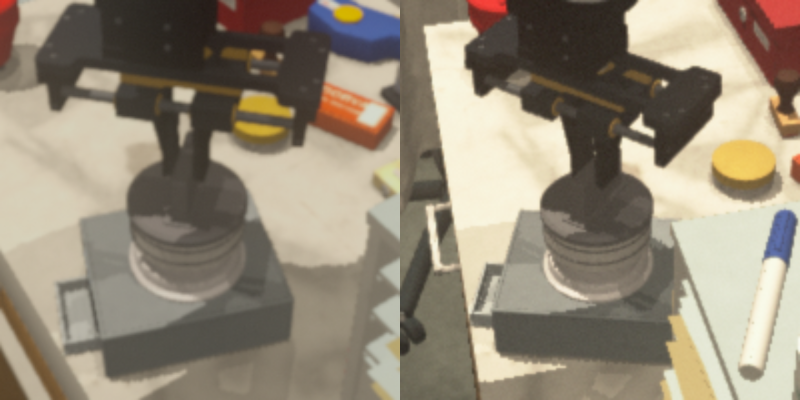

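Both views show the hopper upright in the throat with its lid at z ≈ 0.124 (home = 0.124, on the pin = 0.136). I ease the grip, let it settle, then open.

Request:
send_rows([
  [0,0,0,0,0,0,1],
  [0,0,0.5,0,0,0,1],
  [0,0,-0.5,0,0,0,1],
  [0,0,0,0,0,0,1],
  [0,0,0,0,0,0,0],
  [0,0,0,0,0,0,-1],
  [0,0,0,0,0,0,-1],
  [0,0,0,0,0,0,-1],
  [0,0,0,0,0,0,-1],
  [0,0,0,0,0,0,-1],
], force=4)

```text
time: 14.4
ee_pos: [0.4455, -0.0864, 0.1473]
eef_rot: [0.926, 0.378, 0.002, 0.001]
ft_force: [-0.3, 0.4, 0.7]
width: 0.0541
```

Run:
```python
from h import *
s=read_state();print(s["ft_force"],s["torque"],s["width"])
plan([.4432,-.0868,.147],-46,5,1)
```

```text
[-0.31931209  0.35824009  0.66285423] [-0.05747694  0.12418244  0.00554119] 0.05412354776974664
t 14.4 pos [ 0.4455 -0.0864  0.1473] rot total [ 0.14 -0.18  0.4 ] yawy -45.6
[[0.03, -0.04, 0.08, -0.0004, -0.0003, 0.0001, 1.0], [0.03, -0.04, 0.08, -0.0004, -0.0003, 0.0001, 1.0], [0.03, -0.04, 0.08, -0.0004, -0.0003, 0.0001, 1.0], [0.03, -0.04, 0.08, -0.0004, -0.0003, 0.0001, 1.0], [0.03, -0.04, 0.08, -0.0004, -0.0003, 0.0001, 1.0]]
```

Request:
send_rows([
  [0,0,0,0,0,0,-1],
  [0,0,0,0,0,0,-1],
  [0,0,0,0,0,-0.004,-1],
  [0,0,0,0,0,-0.008,-1],
  [0,0,0,0,0,-0.012,-1],
  [0,0,0,0,0,-0.014,-1],
  [0,0,0,0,0,-0.014,-1],
  [0,0,0,0,0,-0.014,-1],
  [0,0,0,0,0,-0.01,-1],
  [0,0,0,0,0,-0.005,-1],
])

```text
time: 15.4
ee_pos: [0.4454, -0.0869, 0.2366]
eef_rot: [0.926, 0.377, 0.003, 0.001]
ft_force: [-0.2, -0.0, -0.2]
width: 0.0873
```

Request:
send_rows([
  [0,0,0,0,0,-0.01,-1],
  [0,0,0,-0.01,0,-0.014,-1],
  [0,0,0,-0.015,0,-0.014,-1],
  [0,0,0,-0.015,0,-0.01,-1],
  [0,0,0,-0.015,0,-0.005,-1],
  [0,0,0,-0.01,0,0,-1],
  [0,0,0,0,0,0,-1],
  [0,0,0,0,0,0,-1],
  [0,0,0,0,0,0,-1],
  [0,0,0,0,0,0,-1],
])

```text
time: 16.4
ee_pos: [0.3963, -0.1333, 0.292]
eef_rot: [0.926, 0.378, 0.002, 0.001]
ft_force: [-0.1, 0.4, 0.3]
width: 0.0872
```

Run:
```python
from h import *
def chk(n,p,P,d):
    hsv=cv2.cvtColor(p,cv2.COLOR_BGR2HSV)
    Q=P[d>0];Q=Q[np.hypot(Q[:,0]-.443,Q[:,1]+.087)<.055]
    f=Q[(Q[:,2]>.155)&(Q[:,2]<.175)]
    l=Q[(Q[:,2]>.118)&(Q[:,2]<.13)]
    A=np.c_[l[:,:2]-[.443,-.087],np.ones(len(l))];k=np.median(l[:,2]);g=abs(l[:,2]-k)<.003
    c=np.linalg.lstsq(A[g],l[g,2],rcond=None)[0]
    print(n,"fin top",np.median(f[:,2]) if len(f) else None,len(f),cv2.minAreaRect((f[:,:2]*1000).astype(np.float32)) if len(f)>4 else"","lid z",k,"tilt deg",np.degrees(c[:2]),cv2.minEnclosingCircle((l[g][:,:2]*1000).astype(np.float32)))
for n in("scene","side"):
    p,d=camera(n); cv2.imwrite(f"pics/{n}5.png",p);chk(n,p,cloud(n,d),d)
T=camera_params("wrist");p,d=camera("wrist");cv2.imwrite("pics/w5.png",p);chk("wrist",p,wcloud(d,T["camera_matrix"],T["world_from_camera"]),d)
s=read_state();print(s["time"],s["ft_force"],s["ee_pos"])
a=cv2.imread("pics/scene5.png");b=cv2.imread("pics/side5.png")
cv2.imwrite("pics/c5.png",np.hstack([cv2.resize(a[150:450,180:480],(400,400)),cv2.resize(b[150:420,180:450],(400,400))]))
```

```text
scene fin top 0.1640415427357146 384 ((443.4564514160156, -86.51494598388672), (60.33957290649414, 14.474857330322266), 45.07932662963867) lid z 0.1245920339095366 tilt deg [-0.12403916  0.04937368] ((442.6552734375, -86.63396453857422), 47.12270736694336)
side fin top 0.16331572808201955 295 ((445.0864562988281, -87.79378509521484), (61.26117706298828, 15.560338973999023), 47.22636413574219) lid z 0.12437806920170624 tilt deg [-0.25113693  0.1303644 ] ((443.6001281738281, -88.96673583984375), 47.08362579345703)
wrist fin top 0.1622222759251845 1301 ((443.9015808105469, -85.95145416259766), (58.99760437011719, 14.366628646850586), 44.501548767089844) lid z 0.1224949236747242 tilt deg [-0.32568106 -0.16819148] ((443.8579406738281, -85.9442138671875), 47.225284576416016)
16.55 [0.23325468 0.44833189 0.35858275] [ 0.39626153 -0.13342417  0.29211105]
```

View pics/c5.png

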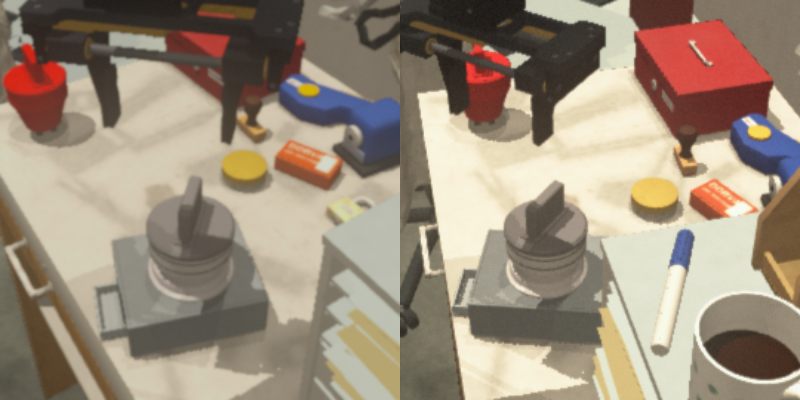

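The hopper is upright and fully home: fin top 0.163-0.164 m (expected 0.164), lid 0.1245 m (expected 0.124), tilt about 0.3° or less. The tin, staples box, stamp, padlock and red hopper are where they were, and the gripper is clear. Handing in.

```bash
python3 -c "
from bench import *
print(close_job())"
```

```text
the job is handed in; nothing more can be done
None
```

The grey hopper is back in the counter's throat, upright and fully home. I let go and handed the job in at about 16.6 s, with the robot clear of everything.

- **How it went:** I lifted the hopper by its fin. The camera images put the pin at roughly 39–49°, so I turned the fin to about 44° and lowered it gently. The slots went over the pin on the first try. I then turned it about 2° to and fro over the last 2.5 mm down, eased the grip to 4 N and opened the jaws.
- **Forces:** the readings at the end of each call never passed about 4 N. That was the hopper's weight while carried, and a similar side load just before release.
- **Scene and side cameras:** the lid top is at 0.1245 m (home is 0.124, resting on the pin would be 0.136). The fin top is at 0.163–0.164 m, the tilt is 0.3° or less, and the axis is within about 2 mm of the throat's.
- **Disagreement:** the wrist camera read about 2 mm lower than the other two, with the lid at 0.1225 m. It showed the same offset before I lifted the hopper, so I put it down to calibration.
- **Other things:** the tin, staples box, stamp, padlock and red hopper look unmoved in the last pictures. I checked them by eye only.

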